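# Uncover the dry-block incubator and sound its open well with the probe

## Robot

A 7-joint arm with a two-finger parallel gripper is mounted at the origin on the work surface. World frame = base frame: x ahead of the robot, y to its left, z up, the work surface at z = 0. Lengths are in m, angles in rad, forces in N, time in s.
With the tool pointing down it reaches from about 0.425 to 0.875 m from the base axis. Payload 8.4 kg.
Tool frame: the origin (TCP) lies midway between the tips of the shut fingers; the grasp point (between the pads) lies 19 mm behind it (grip_depth is the distance from the TCP to the grasp point, in m); x points along the fingers, y is the direction in which the jaws open and shut, and the axes are right-handed (so a half turn about x gives the same grasp; the last joint's range is limited). The gripper opens to 87 mm and grips with 3 to 60 N. Pads are 19 mm wide; open, the fingers measure 117 mm over their backs; the gripper's body (75 mm by 190 mm) begins 51 mm behind the grasp point.
Start: joints at [-0.099, 0.333, 0.04, 1.465, -0.013, 1.343, -0.059], TCP at [0.65, -0, 0.223] pointing down, gripper open.
Joint ranges: [-2.58, 2.58], [-0.38, 2.09], [-1.3, 1.39], [0.25, 2.4], [-1.5, 4.64], [0.08, 2.09], [-2.65, 2.65]. Speed limits (rad/s): [2.22, 2.22, 2.79, 2.79, 3.14, 3.14, 3.14].

## Interface

Orientations are given as a rotation vector (axis times angle).
In Python, from cell import observe, snapshot, hand_in, grip_depth gives the robot as it stands.
- The arm moves only by the tool jog_arm, never from a script. Its arguments are lists of equal length, an entry for each row: "linear": the shift along the tool's x, y, z in m, a list of three; "spin": the turn about the tool's x in rad. A call has 1 to 12 rows; each row shifts and turns the commanded pose from where the row before left it, along the tool's axes as they then stand; what a row does not reach is not made up. A row lasts 1/12 s, in which the tool goes at most 41.7 mm and 7.16 degrees, less where a joint would pass 70% of its speed; a pose out of reach is approached as far as the arm can. A call with a gripper value outside its range is refused whole. "claw" is the finger opening in m, from 0 to 0.087, set as the call begins (left out, the last holds). The fingers move at their own pace and stop on an object; the grip force is fixed at half the most. Time passes only in rows, so rows that do not move let the fingers close. It gives the time, the measured TCP pose, the force and the opening at its end, in the units of the state.
- observe(): the state, without advancing time (a new reading comes with each control period).
- snapshot(name): name is "scene" or "side" or "wrist"; returns a dict with "frame" (480x640x3 uint8, red, green, blue), "depth" (480x640 float32, m along the optical axis (not along the pixel's ray), 0 where there is no reading), "fx", "fy", "cx", "cy" (pixels), "cam_to_world" (4x4, takes a point from camera to world coordinates). Camera axes: x right, y down, z forward; pixel columns grow to the right and rows downward; lengths in m; the calibration is good to about 2 mm. The wrist camera is an equidistant fisheye: a pixel r from the principal point sees the ray r / f radians off the axis. A picture is of the moment at which its call begins.
- hand_in(): hands the job in, once; it reports no verdict.
The state is a dict: "time": time; "joint_pos": joint angles; "dq": joint speeds; "joint_efforts": joint torques, N m; "tool_pos": TCP position; "tcp_rot": TCP orientation; "contact_force": force on the tool from outside, world axes, zero at the start; "wrist_torque": the same for the moment, N m; "grip_width": finger opening in m.
Only numpy, scipy, OpenCV 4.12 (cv2) and the standard library are available. Lean on these libraries where they do the work, as an engineer would, in place of code of your own. Each camera call takes 0.05 s, during which the arm holds its last target.

## Task

Tip the loose cover of the dry-block incubator up by its front lip and leave it leaning back on the wire rest behind it. Then take the probe from its stand, lower it into the one open well of the incubator until you feel the bottom, keep it lightly pressed there for about two seconds (a few newtons, no hard thrust), and let go, leaving it standing in the well. Do not disturb the bottle, carton and jar nearby.

Things in the scene. Friction and masses are not known exactly. Their poses are not given: they have to be found in the camera images.
- incubator: white box-shaped dry-block incubator, fixed. Origin: underside, mid-width; x points to its back, z up. Front wall at x = -77 mm, back at x = 85, sides at y = +-85. The cover lies on its rims, 120 mm high, between side cheeks (inner faces y = +-78, top 124 mm). Inside, the aluminium block's top is 110 mm high, with six white vial caps (20 mm across) 6 mm proud of it and one open well
- well (a point): centre of the mouth of the only open well, at (-40, 45, 110) mm in the incubator's frame, under the cover at first. Round, 15 mm diameter, 2 mm chamfer, vertical, blind; its hard floor lies 46 to 64 mm below the mouth, different each time: it must be felt
- hinge_line (a point): fixed point on the incubator's rear rim, at (60, 0, 120) mm in its frame, where the rear lower edge of the closed cover lies within 3 mm; the cover pivots here when its front is raised, as its rear edge runs against the foot of the rest
- cover: loose sheet-metal plate 135 (x) by 150 (y) by 4 mm, 0.15 to 0.3 kg, no knob. Origin: centre of its underside; x to the incubator's back, z up. Along the middle 90 mm of its front edge a 4 mm thick lip bends up 50 degrees, juts 19 mm beyond the plate and rises 27 mm, free space below. Leaning on the rest, its z axis is about 105 degrees from vertical
- lip (a point): middle of the outer edge of the cover's lip, at (-86.4, 0, 25.7) mm in the cover's frame
- probe_handle (a point): centre of the probe's handle. The probe is an upright steel rod of 11 mm diameter and 95 mm length below a grey cylindrical handle of 24 mm diameter and 45 mm height; 70 g. It stands loosely in its stand; pulled straight up by 45 mm it is free. Axis z runs along the rod, up
- probe_tip (a point): centre of the lower end of the probe's rod, 117.5 mm below the handle's centre
- stand: white plastic block 70 x 70 x 50 mm, fixed, left or right of the incubator; origin at the centre of its underside. The probe stands in its middle hole (15 mm diameter, 40 mm deep)
- bottle: bystander: closed glass bottle, 62 mm diameter, 150 mm high; origin at the centre of its underside
- carton: bystander: paper carton 70 x 100 x 90 mm; origin at the centre of its underside
- rest (a point): middle of the top cross wire of the wire rest behind the cover, at (93, 0, 216) mm in the incubator's frame. Its two steel uprights, 8 mm thick, at y = +-50 mm, rise to it from x = 66 mm at 115 mm height, leaning back 15 degrees
- jar: bystander: closed white jar, 56 mm diameter, 65 mm high; origin at the centre of its underside
Mind the look-alikes: they are no part of the job. There is more than one size of the incubator; the job needs the larger.

How it is judged:
On the way, in this order (a step that is already met when the one before it is completed fails the run):
1. the cover is tipped up and leans back on the rest, let go (angle between cover's own z axis and vertical between 1.6 and 2.1 rad and z of lip in the frame of incubator above 0.21 m and x of lip in the frame of incubator above 0.06 m and contact force between the fingers and cover below 0.1 N and linear speed of cover below 0.03 m/s), for 0.2 s.
2. the probe is pressed on the bottom of the well with 2 to 25 N for a second (z of probe_tip in the frame of well below -0.043 m and horizontal distance between probe_tip and well below 0.005 m and angle between probe_tip's own z axis and vertical below 0.15 rad and linear speed of probe below 0.01 m/s and contact force between probe and incubator between 2 and 25 N), for 1 s.
At the end, for the whole second after the job is handed in: The cover leans on the rest (plate 92 to 120 degrees from flat, lip over 210 mm above the counter and 60 mm behind the incubator's origin); the probe stands in the well (tip 43 mm or more below the mouth, within 5 mm of its axis, leaning under 0.15 rad); both released and at rest (angle between cover's own z axis and vertical between 1.6 and 2.1 rad and z of lip in the frame of incubator above 0.21 m and x of lip in the frame of incubator above 0.06 m and z of probe_tip in the frame of well below -0.043 m and horizontal distance between probe_tip and well below 0.005 m and angle between probe_tip's own z axis and vertical below 0.15 rad and linear speed of each of probe, cover below 0.02 m/s); the robot touches nothing.
It fails at once if the probe is thrust into the incubator with more than 40 N (contact force between probe and incubator above 40 N).
It fails at once if bottle, carton or jar shifted by more than 30 mm or knocked over (distance of any of bottle, carton, jar from where it was at the start of the episode above 0.03 m or angle between any of bottle, carton, jar's own z axis and vertical above 0.5 rad).
It also fails if it takes over 72 s, if anything falls off the work surface, if the arm or the gripper's body presses on something with over 40 N, if the wrist force passes 120 N, or if a joint passes its speed limit or range.

## Working session

There is one attempt and no reset: what is moved stays moved. The work goes in short steps, Python scripts to look and compute and a tool call to move; the robot and the scene stay as the last step left them, time stands still between calls to the robot, and variables do not carry over. Pictures are saved under pics/ and viewed, and the job is handed in when it is done.

Besides the shell and the picture viewer there is one more tool, called after "Emit:" as a command line: name --pt "numbers of a row" for each row, then --argument value for the rest. jog_arm: Moves the arm, as the interface text tells. Its arguments: {"type":"object","properties":{"linear":{"type":"array"},"spin":{"type":"array"},"claw":{"type":"number"}},"required":["linear","spin"]}

```bash
ls; mkdir -p pics; cat > h.py <<'E'
import numpy as np, cv2
from cell import observe, snapshot, hand_in, grip_depth
from scipy.spatial.transform import Rotation as R
def snap(n,f):
    s=snapshot(n); cv2.imwrite(f'pics/{f}.png',s['frame'][:,:,::-1]); np.savez(f'pics/{f}.npz',**{k:v for k,v in s.items()}); return s
def pts(s):
    d=s['depth']; v,u=np.mgrid[0:480,0:640]
    P=np.stack([(u-s['cx'])/s['fx']*d,(v-s['cy'])/s['fy']*d,d,np.ones_like(d)],-1)
    return (P@np.array(s['cam_to_world']).T)[...,:3]
E
python3 - <<'E'
from h import *
print(observe(),grip_depth)
for n in('scene','side','wrist'):
    s=snap(n,n+'0');print(n,s['fx'],s['cx'],s['cy'],np.round(s['cam_to_world'],3))
E
```

```text
pics
{'time': 0.0, 'joint_pos': array([-0.09919238,  0.33391129,  0.03989252,  1.46630605, -0.01343018,
        1.34329328, -0.05850004]), 'dq': array([-0.00128629,  0.00193923, -0.00098885, -0.00079044, -0.00077439,
       -0.00110503,  0.00045426]), 'joint_efforts': array([ 1.06989024e-03, -6.56351209e+01,  1.33598529e+00, -4.03798449e+01,
       -5.97442500e-02,  4.47441044e-02,  1.62792835e-04]), 'tool_pos': array([ 6.49514745e-01, -3.65085100e-05,  2.21642255e-01]), 'tcp_rot': array([ 1.20839067,  1.21032506, -1.21049272]), 'contact_force': array([ 0.40597682,  0.35919543, -0.05760458]), 'wrist_torque': array([0.00455116, 0.02016083, 0.01570153]), 'grip_width': 0.0872103964808414} 0.0187
scene 452.75289236890984 320.991776230247 244.836020359739 [[-0.739  0.479 -0.474  0.995]
 [ 0.674  0.529 -0.516  0.493]
 [ 0.003 -0.701 -0.714  0.833]
 [ 0.     0.     0.     1.   ]]
side 617.8526161429353 311.8604787484827 233.1916436070557 [[ 0.946 -0.207  0.249  0.217]
 [-0.324 -0.584  0.745 -0.937]
 [-0.009 -0.785 -0.619  0.937]
 [ 0.     0.     0.     1.   ]]
wrist 371.64829954431775 318.6824295675339 234.19349091941157 [[ 1.     0.001 -0.     0.65 ]
 [ 0.001 -0.962 -0.272  0.076]
 [-0.001  0.272 -0.962  0.384]
 [ 0.     0.     0.     1.   ]]
```

View pics/scene0.png

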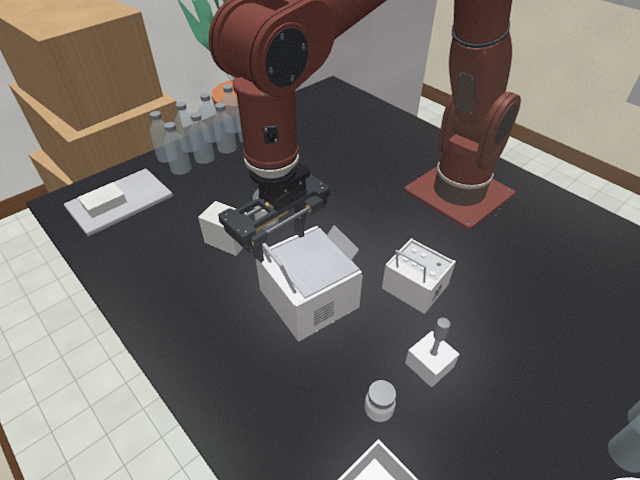

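View pics/side0.png

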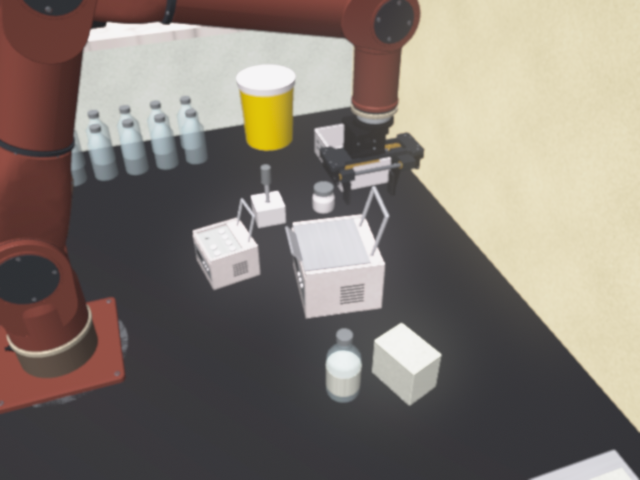

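View pics/wrist0.png

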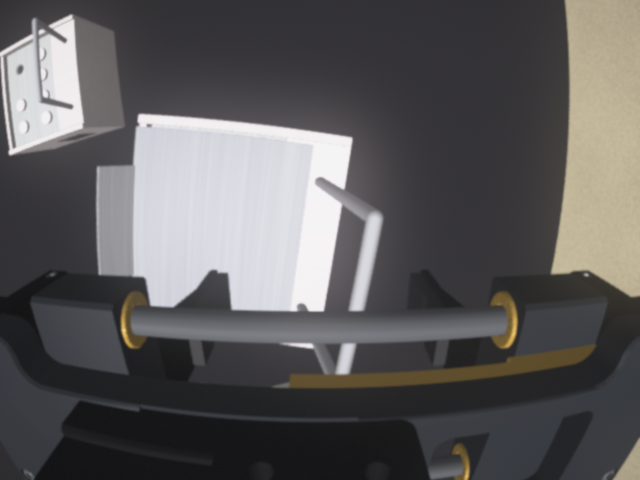

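Larger incubator: scene (309,280), with the cover and lip toward the robot. The look-alike is the small incubator at scene (419,275), which has no cover. The probe and stand are at scene (433,355), and the jar is at (380,400). The bottle is at side (343,370) and the carton at side (405,362).

```bash
cat >> h.py <<'E'
def ptsw(s):
    d=s['depth']; v,u=np.mgrid[0:480,0:640]
    x=(u-s['cx'])/s['fx'];y=(v-s['cy'])/s['fy'];r=np.hypot(x,y)+1e-9
    t=np.tan(np.minimum(r,1.4))
    P=np.stack([x/r*t*d,y/r*t*d,d,np.ones_like(d)],-1)
    return (P@np.array(s['cam_to_world']).T)[...,:3]
def ang(rect):
    return rect
E
python3 - <<'E'
from h import *
print(R.from_rotvec(observe()['tcp_rot']).as_matrix().round(3))
C=[]
for n in('scene','side','wrist'):
    s=dict(np.load(f'pics/{n}0.npz')); P=(ptsw if n=='wrist' else pts)(s); 
    ok=(s['depth']>0); Q=P[ok]
    print(n,'table z',np.median(Q[(abs(Q[:,2])<.015)][:,2]))
    m=ok&(P[...,2]>.114)&(P[...,2]<.130)&(abs(P[...,0]-.63)<.2)&(abs(P[...,1]-.03)<.2)
    if n=='scene': m&=1>0
    num,lab,st,_=cv2.connectedComponentsWithStats(m.astype(np.uint8))
    k=1+np.argmax(st[1:,4]); q=P[lab==k]
    print(n,st[k],cv2.minAreaRect((q[:,:2]*1000).astype(np.float32)),np.median(q[:,2]))
    print(cv2.boxPoints(cv2.minAreaRect((q[:,:2]*1000).astype(np.float32))).round(1).tolist())
E
```

```text
[[-0.001  1.    -0.   ]
 [-0.    -0.    -1.   ]
 [-1.    -0.001  0.   ]]
scene table z 0.0008012879227514702
scene [ 259  226  102   83 4560] ((580.1858520507812, -1.1322097778320312), (171.83963012695312, 166.75973510742188), 82.00802612304688) 0.12440214219197748
[[485.70001220703125, -74.5999984741211], [650.7999877929688, -97.80000305175781], [674.7000122070312, 72.4000015258789], [509.6000061035156, 95.5]]
side table z -0.0012631168274900295
side [ 292  215   92   63 4152] ((578.34521484375, -3.6249008178710938), (177.78567504882812, 168.1490020751953), 81.17285919189453) 0.12205577170177001
[[481.6000061035156, -78.5999984741211], [647.7999877929688, -104.4000015258789], [675.0999755859375, 71.30000305175781], [508.8999938964844, 97.0999984741211]]
wrist table z 0.00032327179538868545
wrist [  123   114   230   197 36259] ((580.1431274414062, 8.193641662597656), (154.803955078125, 165.8900146484375), 81.69194793701172) 0.12412381663452249
[[486.8999938964844, -56.400001525878906], [651.0, -80.4000015258789], [673.4000244140625, 72.80000305175781], [509.29998779296875, 96.80000305175781]]
```

```bash
python3 - <<'E'
from h import *
for n in('scene','side','wrist'):
    s=dict(np.load(f'pics/{n}0.npz')); P=(ptsw if n=='wrist' else pts)(s)*1000
    ok=(s['depth']>0)
    O=np.array([577,0]);y=np.radians(-8.2);ex=np.array([np.cos(y),np.sin(y)]);ey=np.array([-ex[1],ex[0]])
    X=(P[...,:2]-O)@ex;Y=(P[...,:2]-O)@ey;Z=P[...,2]
    m=ok&(X<-70)&(X>-110)&(abs(Y)<70)&(Z>128)&(Z<165)
    if m.sum(): print(n,'lip',m.sum(),'X',np.percentile(X[m],[1,50,99]).round(1),'Y',np.percentile(Y[m],[1,99]).round(1),'Z',np.percentile(Z[m],[1,50,99]).round(1))
    m=ok&(X>40)&(X<120)&(abs(Y)<70)&(Z>195)&(Z<225)
    if m.sum(): print(n,'rest',m.sum(),'X',np.percentile(X[m],[1,50,99]).round(1),'Y',np.percentile(Y[m],[1,99]).round(1),'Z',np.percentile(Z[m],[1,50,99]).round(1))
    # stand/probe
    W=P
    m=ok&(abs(W[...,0]-560)<220)&(W[...,1]>130)&(W[...,1]<420)
    for lo,hi in((44,56),(100,165)):
        mm=m&(Z>lo)&(Z<hi); num,lab,st,_=cv2.connectedComponentsWithStats(mm.astype(np.uint8))
        for k in range(1,num):
            if st[k,4]>25:
                q=W[lab==k]; print(n,lo,st[k].tolist(),np.median(q,0).round(1),q.min(0).round(1),q.max(0).round(1),[np.round(a,1) for a in cv2.minAreaRect(q[:,:2].astype(np.float32))])
E
```

```text
scene lip 417 X [-95.6 -85.6 -74.8] Y [-44.5  44.4] Z [128.3 138.3 148.1]
scene rest 153 X [ 85.9  94.1 105.8] Y [-13.4  52.8] Z [197.7 219.4 222.9]
scene 44 [398, 279, 47, 23, 160] [419.9 179.8  50.1] [344.8 130.3  44. ] [429.2 204.6  55.8] [array([402.6, 182.9]), array([ 52.7, 105.5]), np.float64(51.8)]
scene 44 [408, 331, 51, 45, 1078] [516.3 297.3  50.5] [474.2 256.   44.1] [547.9 328.8  55.8] [array([510.9, 292.4]), array([71. , 72.3]), np.float64(88.4)]
scene 44 [368, 397, 26, 14, 55] [674.8 298.9  51.7] [648.1 272.9  44. ] [679.9 309.7  55.6] [array([668.3, 295.7]), array([15.9, 45.5]), np.float64(37.8)]
scene 44 [355, 447, 53, 33, 150] [729.8 362.8  50.1] [728.2 342.2  44. ] [779.3 410.   55.7] [array([738.7, 364.5]), array([39.6, 83.7]), np.float64(36.2)]
scene 100 [402, 253, 24, 25, 97] [428.9 169.7 148.4] [415.6 131.2 105.8] [435.9 184.7 152.2] [array([429.9, 158.4]), array([12.9, 54.9]), np.float64(17.2)]
scene 100 [433, 317, 17, 24, 291] [517.7 295.2 141.5] [498.9 281.5 107.2] [523.9 304.2 153.7] [array([512.1, 293. ]), array([23.8, 23.4]), np.float64(17.3)]
side lip 223
[... 512 characters left out ...]
.8] [522.3 301.4 152.1] [array([509.1, 288.2]), array([26.3, 23.6]), np.float64(69.3)]
side 100 [237, 199, 14, 20, 81] [423.5 176.1 142.5] [411.3 131.1 100. ] [434.  183.6 149.7] [array([427.2, 159. ]), array([16.2, 56.3]), np.float64(20.5)]
wrist lip 3370 X [-95.8 -85.9 -77. ] Y [-40.3  46.3] Z [128.3 138.3 147.6]
wrist rest 2669 X [ 83.6  91.2 116.1] Y [-48.7  54.2] Z [195.9 219.3 224.3]
wrist 44 [87, 20, 13, 72, 415] [422.  167.9  49.8] [414.6 130.1  44. ] [427.8 207.6  56. ] [array([421.6, 168.9]), array([ 3.4, 78.4]), np.float64(8.3)]
wrist 100 [32, 18, 28, 66, 562] [428.7 166.8 148.2] [412.3 130.2 100.1] [436.2 187.1 151.2] [array([428.7, 158.7]), array([16.5, 57.9]), np.float64(19.7)]
```

```bash
python3 - <<'E'
import cv2
a=cv2.imread('pics/scene0.png')[210:440,230:490]
cv2.imwrite('pics/crop1.png',cv2.resize(a,None,fx=2.6,fy=2.6,interpolation=cv2.INTER_CUBIC))
E
```

```text
(no output)
```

View pics/crop1.png

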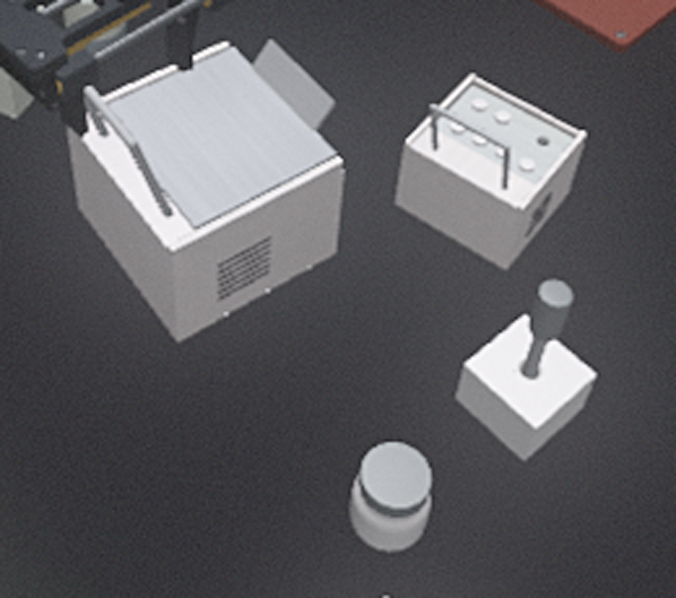

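The crop confirms the choice: the larger incubator is the one with the cover, and the steel probe is in the white stand. The lip's outer edge measures X≈-95, Y ±45, Z≈147 in the incubator frame, against the expected -94, ±45 and 146. First I'll raise the arm and move in front of the lip.

Emit:
jog_arm --pt "-0.03 0 0" --pt "-0.03 0 0" --pt "0 -0.03 -0.003" --pt "0 -0.03 -0.003" --pt "0 -0.03 -0.003" --pt "0 -0.03 -0.003" --pt "0 -0.03 -0.003" --pt "0 -0.03 -0.002" --pt "0 -0.01 0" --pt "0 0 0" --pt "0 0 0" --pt "0 0 0" --spin '[0,0,0,0,0,0,0,0,-0.12,-0.12,-0.12,-0.12]' --claw 0.05

```text
time: 1.15
tool_pos: [0.4596, 0.0169, 0.2826]
tcp_rot: [0.844, 1.401, -0.844]
contact_force: [1.3, -0.6, 1.0]
grip_width: 0.0501
```

Emit:
jog_arm --pt "0 0 0" --pt "0 0 0" --pt "0 0 0" --pt "0 0 0" --pt "0 0 0" --pt "0 0 0" --pt "0 0 0" --pt "0 0 0" --pt "0 0 0" --spin '[-0.12,-0.12,-0.12,-0.12,-0.12,-0.12,-0.12,-0.108,0]'

```text
time: 1.9
tool_pos: [0.4598, 0.017, 0.2824]
tcp_rot: [0.108, 1.569, -0.108]
contact_force: [-1.3, 0.3, 0.3]
grip_width: 0.0497
```

```bash
cat >> h.py <<'E'
O=np.array([577.,0]);yaw=np.radians(-8.2)
def inc(p):
    ex=np.array([np.cos(yaw),np.sin(yaw)]);ey=np.array([-ex[1],ex[0]])
    d=np.asarray(p)[...,:2]-O; return np.stack([d@ex,d@ey,np.asarray(p)[...,2]],-1)
def st():
    o=observe();M=R.from_rotvec(o['tcp_rot']).as_matrix()
    print('t',round(o['time'],2),'inc',inc(o['tool_pos']*1000).round(1),'yaw y',np.degrees(np.arctan2(M[1,1],M[0,1])).round(2),'down',M[:,0].round(3),'F',o['contact_force'].round(1),'g',round(o['grip_width']*1000,1),'q',o['joint_pos'].round(2))
E
python3 - <<'E'
from h import *
snap('wrist','wrist1');snap('side','side1');st()
s=dict(np.load('pics/wrist1.npz'));P=inc(ptsw(s)*1000);ok=s['depth']>0
X,Y,Z=P[...,0],P[...,1],P[...,2]
m=ok&(X>-110)&(X<-70)&(abs(Y)<60)&(Z>128)&(Z<160)
print(m.sum(),np.percentile(X[m],[1,99]),np.percentile(Y[m],[1,99]),np.percentile(Z[m],[1,99]))
E
```

```text
t 2.0 inc [-1.184e+02  1.000e-01  2.824e+02] yaw y 81.6 down [-0. -0. -1.] F [-0.3  0.3 -0.3] g 50.1 q [-0.19 -0.08  0.05  1.81  0.    1.42  1.29]
1539 [-96.7844461  -77.04406105] [-42.05266624  45.84488997] [128.19720212 148.20143861]
```

View pics/wrist1.png

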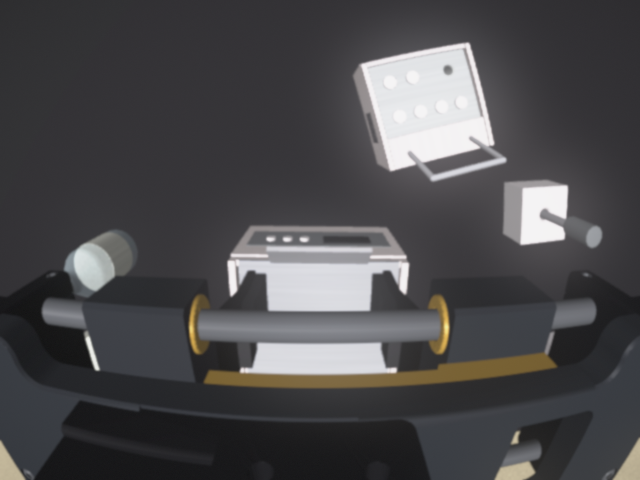

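View pics/side1.png

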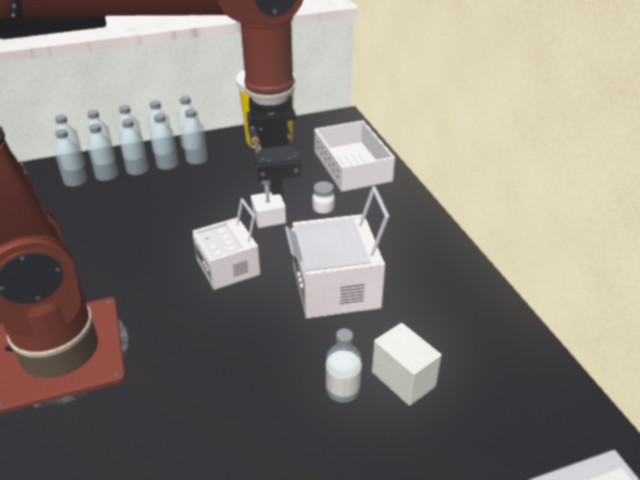

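The wrist view shows the lip centred between the open fingers. The plate runs behind the fingers and its front face is at about (318,240). Next I'll descend in front of the lip and ease up to contact.

Emit:
jog_arm --pt "0.03 0 0" --pt "0.03 0 0" --pt "0.03 0 0" --pt "0.03 0 0" --pt "0.025 0 0" --pt "0.011 0 0" --pt "0 0 0.008" --pt "0 0 0.004" --pt "0 0 0.002" --pt "0 0 0" --spin '[0,0,0,0,0,0,0,0,0,0]'

```text
time: 2.83
tool_pos: [0.4749, 0.0151, 0.1278]
tcp_rot: [0.113, 1.567, -0.112]
contact_force: [-1.3, 0.2, -1.3]
grip_width: 0.0501
```

```bash
python3 - <<'E'
from h import *
snap('scene','scene2');snap('side','side2');st()
a=cv2.imread('pics/side2.png')[130:330,170:430];b=cv2.imread('pics/scene2.png')[170:370,200:460]
cv2.imwrite('pics/c2.png',cv2.resize(np.vstack([a,b]),None,fx=1.5,fy=1.5,interpolation=cv2.INTER_CUBIC))
E
```

```text
t 2.93 inc [-103.4    0.3  127.6] yaw y 81.79 down [ 0.002  0.    -1.   ] F [-0.4  0.8  0.2] g 49.7 q [-0.18  0.05  0.06  2.   -0.    1.09  1.31]
```

View pics/c2.png

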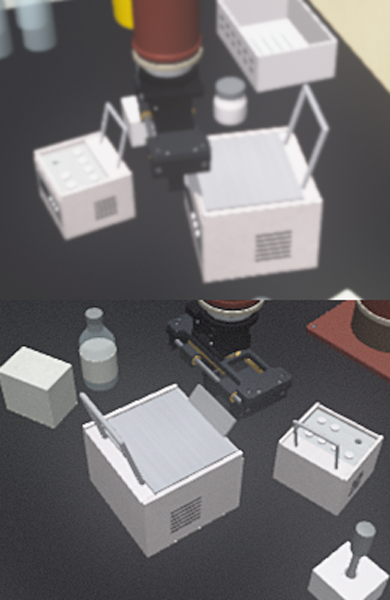

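The fingers are just in front of the lip (lip at crop (200,180) and (215,405)), with no force yet. I'll start the arc now.

Emit:
jog_arm --pt "0 0 0.003" --pt "-0.002 0 0.003" --pt "-0.006 0 0.002" --pt "-0.007 0 0.002" --pt "-0.007 0 0.002" --pt "-0.007 0 0.002" --pt "-0.006 0 0.003" --pt "-0.006 0 0.003" --spin '[0,0,0,0,0,0,0,0]'

```text
time: 3.6
tool_pos: [0.4878, 0.0131, 0.1666]
tcp_rot: [0.112, 1.581, -0.112]
contact_force: [-28.1, 4.5, 10.7]
grip_width: 0.0498
```

```bash
python3 - <<'E'
from h import *
snap('scene','scene3');snap('side','side3');st()
a=cv2.imread('pics/side3.png')[130:330,170:430];b=cv2.imread('pics/scene3.png')[170:370,200:460]
cv2.imwrite('pics/c3.png',cv2.resize(np.vstack([a,b]),None,fx=1.5,fy=1.5,interpolation=cv2.INTER_CUBIC))
E
```

```text
t 3.7 inc [-89.8   0.3 167.2] yaw y 81.84 down [-0.012  0.001 -1.   ] F [-27.7   4.4  11.4] g 49.9 q [-0.18  0.05  0.07  1.92 -0.01  1.19  1.32]
```

View pics/c3.png

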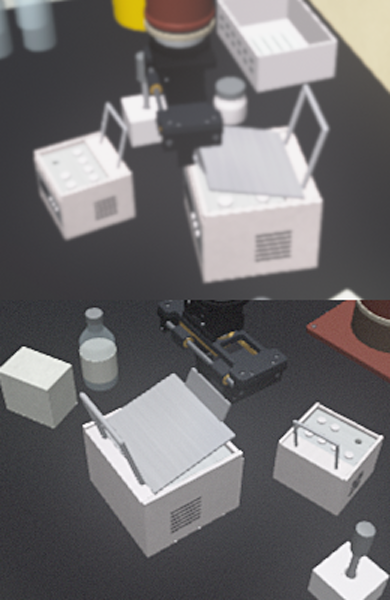

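The cover is tilted about 13° with its rear edge against the rest. The push is 28 N, so I'll ease the lead off and continue.

Emit:
jog_arm --pt "-0.008 0 0.001" --pt "-0.006 0 0.002" --pt "-0.005 0 0.003" --pt "-0.005 0 0.004" --pt "-0.003 0 0.004" --pt "-0.002 0 0.004" --pt "-0.002 0 0.005" --pt "-0.002 0 0.005" --spin '[0,0,0,0,0,0,0,0]'

```text
time: 4.37
tool_pos: [0.5095, 0.0102, 0.2018]
tcp_rot: [0.112, 1.593, -0.111]
contact_force: [-80.5, 6.6, 62.6]
grip_width: 0.0505
```

```bash
python3 - <<'E'
from h import *
snap('scene','scene4');snap('side','side4');st()
a=cv2.imread('pics/side4.png')[130:330,170:430];b=cv2.imread('pics/scene4.png')[170:370,200:460]
cv2.imwrite('pics/c4.png',cv2.resize(np.vstack([a,b]),None,fx=1.5,fy=1.5,interpolation=cv2.INTER_CUBIC))
E
```

```text
t 4.47 inc [-67.8   0.5 202.4] yaw y 81.88 down [-0.024  0.002 -1.   ] F [-70.9   6.4  55.3] g 50.1 q [-0.17  0.08  0.07  1.81 -0.01  1.27  1.33]
```

View pics/c4.png

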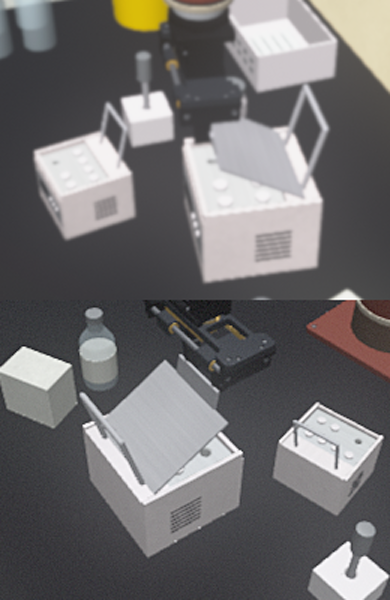

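The force rose to 80 N because friction on the lip is high (about 0.8) and my X lead is too large. I'll unload and follow the arc tangent more closely.

Emit:
jog_arm --pt "-0.004 0 -0.006" --pt "-0.005 0 0.003" --pt "-0.006 0 0.005" --pt "-0.006 0 0.005" --spin '[0,0,0,0]'

```text
time: 4.8
tool_pos: [0.5277, 0.0074, 0.2229]
tcp_rot: [0.112, 1.568, -0.112]
contact_force: [-4.1, 0.8, 2.4]
grip_width: 0.05
```

Emit:
jog_arm --pt "-0.004 0 0.006" --pt "-0.004 0 0.006" --pt "-0.003 0 0.006" --pt "-0.003 0 0.006" --pt "-0.002 0 0.006" --spin '[0,0,0,0,0]'

```text
time: 5.22
tool_pos: [0.5582, 0.0032, 0.2396]
tcp_rot: [0.113, 1.567, -0.112]
contact_force: [-6.8, 1.6, 9.7]
grip_width: 0.0499
```

```bash
python3 - <<'E'
from h import *
snap('scene','scene5');snap('side','side5');st()
a=cv2.imread('pics/side5.png')[130:330,170:430];b=cv2.imread('pics/scene5.png')[170:370,200:460]
cv2.imwrite('pics/c5.png',cv2.resize(np.vstack([a,b]),None,fx=1.5,fy=1.5,interpolation=cv2.INTER_CUBIC))
E
```

```text
t 5.32 inc [-18.3   0.4 239.4] yaw y 81.81 down [ 0.002  0.    -1.   ] F [-4.9  1.8  6. ] g 49.8 q [-0.17  0.14  0.09  1.67 -0.01  1.33  1.35]
```

View pics/c5.png

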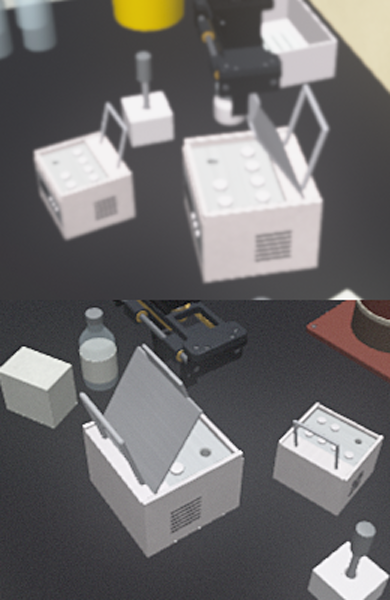

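Tilt is about 58°. I'll lower the tips below the bend and keep pushing back.

Emit:
jog_arm --pt "0.005 0 0.003" --pt "0.006 0 0.003" --pt "0.006 0 0.003" --pt "0.004 0 0.004" --pt "0 0 0.006" --pt "0 0 0.006" --pt "0 0 0.006" --spin '[0,0,0,0,0,0,0]'

```text
time: 5.9
tool_pos: [0.5895, -0.0017, 0.2167]
tcp_rot: [0.112, 1.568, -0.112]
contact_force: [-0.4, -0.0, -0.4]
grip_width: 0.0497
```

```bash
python3 - <<'E'
from h import *
snap('scene','scene6');snap('side','side6');st()
a=cv2.imread('pics/side6.png')[130:330,170:430];b=cv2.imread('pics/scene6.png')[170:370,200:460]
cv2.imwrite('pics/c6.png',cv2.resize(np.vstack([a,b]),None,fx=1.5,fy=1.5,interpolation=cv2.INTER_CUBIC))
E
```

```text
t 6.0 inc [1.290e+01 1.000e-01 2.165e+02] yaw y 81.8 down [ 0. -0. -1.] F [ 0.4 -0.5  0.5] g 49.8 q [-0.16  0.21  0.1   1.63 -0.02  1.3   1.37]
```

View pics/c6.png

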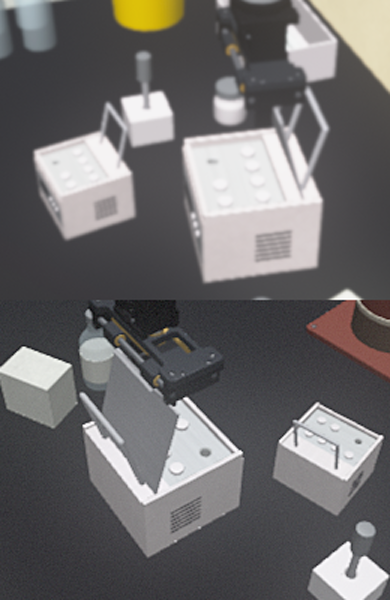

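Emit:
jog_arm --pt "0 0 0.006" --pt "0 0 0.006" --pt "0 0 0.006" --pt "0 0 0.006" --pt "0 0 0.005" --pt "0 0 0.004" --pt "0 0 0.004" --pt "0 0 0.004" --pt "0 0 0.004" --pt "0 0 0.004" --pt "0 0 0.003" --spin '[0,0,0,0,0,0,0,0,0,0,0]'

```text
time: 6.92
tool_pos: [0.6405, -0.009, 0.2165]
tcp_rot: [0.112, 1.568, -0.112]
contact_force: [0.2, 0.0, 0.2]
grip_width: 0.0499
```

```bash
python3 - <<'E'
from h import *
snap('scene','scene7');snap('side','side7');st()
a=cv2.imread('pics/side7.png')[130:330,170:430];b=cv2.imread('pics/scene7.png')[170:370,200:460]
cv2.imwrite('pics/c7.png',cv2.resize(np.vstack([a,b]),None,fx=1.5,fy=1.5,interpolation=cv2.INTER_CUBIC))
E
```

```text
t 7.02 inc [6.410e+01 2.000e-01 2.164e+02] yaw y 81.81 down [-0. -0. -1.] F [-0.2 -0.7 -1. ] g 50.0 q [-0.14  0.32  0.11  1.5  -0.03  1.32  1.4 ]
```

View pics/c7.png

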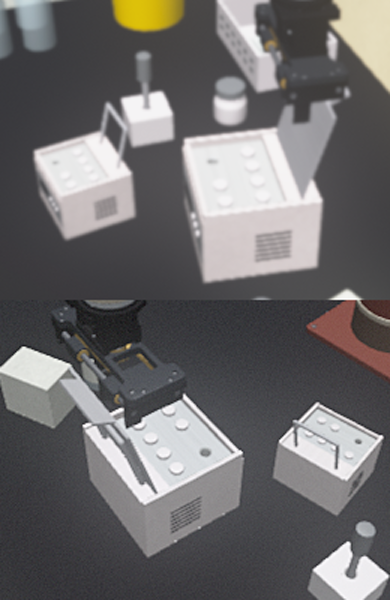

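Emit:
jog_arm --pt "0 0 -0.01" --pt "0 0.01 -0.015" --pt "0 0.02 -0.015" --pt "0 0.01 0" --pt "0 0 0" --pt "0 0 0" --spin '[0,0,0,0,0,0]'

```text
time: 7.52
tool_pos: [0.6065, 0.0365, 0.2167]
tcp_rot: [0.111, 1.568, -0.111]
contact_force: [0.7, -0.4, 0.3]
grip_width: 0.0501
```

```bash
python3 - <<'E'
from h import *
snap('scene','scene8');snap('side','side8');snap('wrist','wrist8');st()
a=cv2.imread('pics/side8.png')[130:330,170:430];b=cv2.imread('pics/scene8.png')[170:370,200:460]
cv2.imwrite('pics/c8.png',cv2.resize(np.vstack([a,b]),None,fx=1.5,fy=1.5,interpolation=cv2.INTER_CUBIC))
E
```

```text
t 7.67 inc [ 24.3  38.7 216.4] yaw y 81.73 down [-0.    -0.001 -1.   ] F [-0.1 -0.2 -0. ] g 50.3 q [-0.2   0.25  0.08  1.59 -0.02  1.31  1.31]
```

View pics/c8.png

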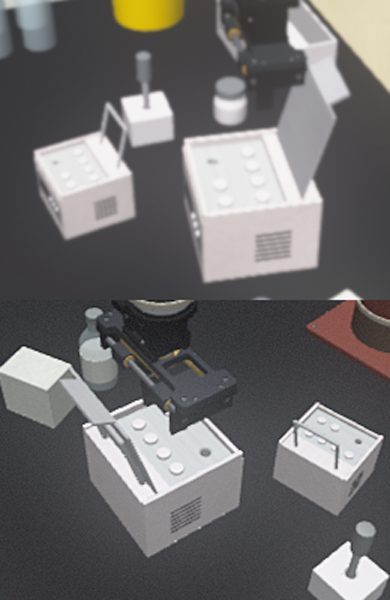

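View pics/wrist8.png

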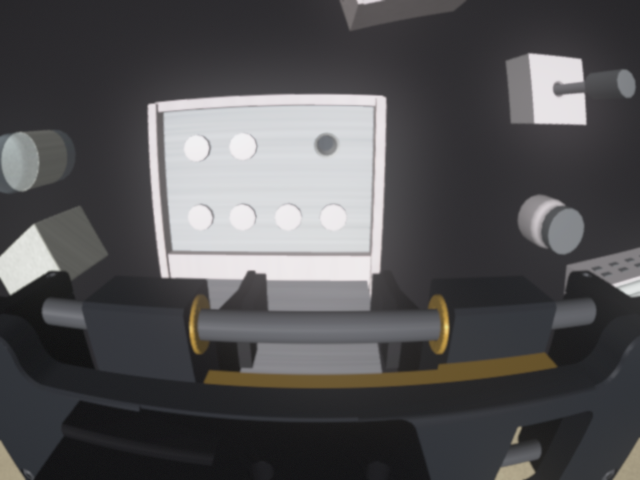

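The cover leans on the rest. In the wrist view the open well is at (326,144) and the probe is at (600,85). Next I'll measure the well, the cover angle and the probe.

```bash
cat >> h.py <<'E'
def ray(s,u,v,fish):
    x=(u-s['cx'])/s['fx'];y=(v-s['cy'])/s['fy']
    if fish:
        r=np.hypot(x,y)+1e-12;d=np.array([x/r*np.sin(r),y/r*np.sin(r),np.cos(r)])
    else: d=np.array([x,y,1.])
    T=np.array(s['cam_to_world']);return T[:3,3]*1000,T[:3,:3]@d
def onz(s,u,v,z,fish=False):
    c,d=ray(s,u,v,fish);return c+d*(z-c[2])/d[2]
E
python3 - <<'E'
from h import *
s=dict(np.load('pics/wrist8.npz'));g=cv2.cvtColor(s['frame'],cv2.COLOR_RGB2GRAY)
def blob(g,box,thr,inv=True):
    u0,v0,u1,v1=box;c=g[v0:v1,u0:u1];m=(c<thr if inv else c>thr).astype(np.uint8)
    n,l,stt,ce=cv2.connectedComponentsWithStats(m);k=1+np.argmax(stt[1:,4]);return ce[k]+[u0,v0],stt[k].tolist()
c,b=blob(g,(308,126,345,164),150);print(c,b);w=onz(s,*c,110,True);print('well wrist',w.round(1),inc(w).round(1))
# caps as check: cap tops z=116
for box in((180,130,214,164),(226,130,260,164),(183,200,217,234),(226,200,260,234),(271,200,305,234),(316,200,350,234)):
    cc,bb=blob(g,box,232,False);p=onz(s,*cc,116,True);print('cap',cc.round(1),bb[4],p.round(1),inc(p).round(1))
for n in('scene8','side8'):
    t=dict(np.load(f'pics/{n}.npz'));gg=cv2.cvtColor(t['frame'],cv2.COLOR_RGB2GRAY)
    # project expected
    T=np.linalg.inv(t['cam_to_world']);q=T@np.array([*(w/1000),1]);u=t['fx']*q[0]/q[2]+t['cx'];v=t['fy']*q[1]/q[2]+t['cy']
    bx=[int(u)-11,int(v)-9,int(u)+12,int(v)+10];cr=gg[bx[1]:bx[3],bx[0]:bx[2]]
    print(n,'exp',round(u,1),round(v,1),cr.min(),np.median(cr))
    c2,b2=blob(gg,bx,(int(cr.min())+int(np.median(cr)))//2);print(c2,b2,onz(t,*c2,110).round(1),inc(onz(t,*c2,110)).round(1))
# cover plane
for n,f in(('scene8',pts),('side8',pts)):
    t=dict(np.load(f'pics/{n}.npz'));P=inc(f(t)*1000);ok=t['depth']>0
    m=ok&(P[...,0]>50)&(P[...,0]<110)&(abs(P[...,1])<72)&(P[...,2]>135)&(P[...,2]<240)
    q=P[m];print(n,len(q),np.polyfit(q[:,2],q[:,0],1) if len(q)>50 else '')
    m=ok&(P[...,0]>50)&(P[...,0]<150)&(abs(P[...,1])<50)&(P[...,2]>240)&(P[...,2]<285)
    if m.sum(): print(np.percentile(P[m],[2,98],axis=0).round(1))
E
python3 - <<'E'
import cv2
a=cv2.imread('pics/scene8.png')[300:400,390:480];b=cv2.imread('pics/wrist8.png')[30:150,490:640]
cv2.imwrite('pics/c9.png',cv2.resize(a,None,fx=5,fy=5,interpolation=cv2.INTER_CUBIC))
E
```

```text
[325.58860759 144.21518987] [8, 9, 20, 20, 316]
well wrist [542.9  50.6 110. ] [-41.   45.2 110. ]
cap [195.5 147.7] 435 [529.4 -43.  116. ] [-41.  -49.3 116. ]
cap [241.8 146. ] 485 [534.5  -8.4 116. ] [-40.8 -14.4 116. ]
cap [199.1 217.1] 387 [580.8 -50.7 116. ] [ 11.  -49.6 116. ]
cap [241.4 217.1] 436 [585.8 -18.1 116. ] [ 11.3 -16.7 116. ]
cap [287.2 217.2] 448 [590.9  15.5 116. ] [ 11.5  17.4 116. ]
cap [332.6 217.3] 441 [595.7  48.3 116. ] [ 11.7  50.4 116. ]
scene8 exp 337.0 271.2 112 218.0
[336.44444444 271.22222222] [8, 7, 6, 5, 27] [543.8  49.7 110. ] [-40.   44.5 110. ]
side8 exp 310.2 235.5 181 234.0
[310.8        237.13333333] [9, 10, 7, 3, 15] [542.3  45.  110. ] [-40.7  39.6 110. ]
scene8 309 [ 0.27028047 33.53085868]
[[ 94.9 -43.7 251. ]
 [124.6  44.7 265.9]]
side8 1345 [ 0.27196318 26.37781172]
[[ 91.6 -47.9 240.9]
 [123.1  40.8 263.5]]
```

View pics/c9.png

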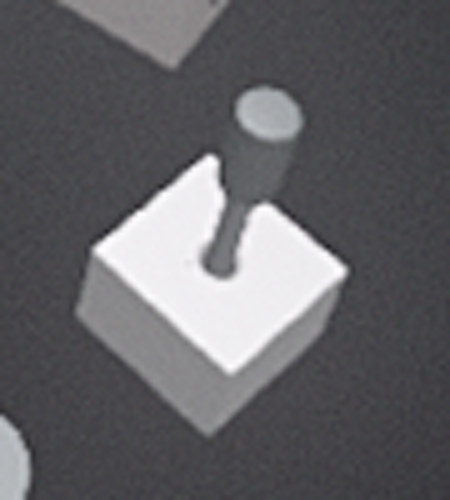

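The cover leans at 105° (slope 0.27), with the lip top at Z≈264 and X up to 124. The wrist and scene views agree on the well to 1 mm: world (543.3, 50.2). Next is the probe handle's top disc.

```bash
python3 - <<'E'
from h import *
for n,fish in(('scene8',0),('side8',0),('wrist8',1)):
    t=dict(np.load(f'pics/{n}.npz'));P=(ptsw if fish else pts)(t)*1000;ok=t['depth']>0
    near=ok&(abs(P[...,0]-511)<40)&(abs(P[...,1]-292)<40)
    m=near&(P[...,2]>147)&(P[...,2]<157);vu=np.argwhere(m)
    print(n,'top',len(vu),P[m].mean(0).round(1) if len(vu) else'', 'z98',np.percentile(P[near][:,2],99.5).round(1))
    for lo,hi in((60,95),(105,120),(120,135),(135,148)):
        m=near&(P[...,2]>lo)&(P[...,2]<hi); q=P[m]
        if len(q)>8: print('  ',lo,len(q),np.median(q,0).round(1),q.min(0).round(1),q.max(0).round(1))
    # top disc by brightness in scene
    g=cv2.cvtColor(t['frame'],cv2.COLOR_RGB2GRAY)
    m=near&(P[...,2]>100)
    vu=np.argwhere(m);print('   mask px',vu.min(0)[::-1],vu.max(0)[::-1])
    # stand top centre
    m=near&(abs(P[...,2]-50)<4);q=P[m];print('   stand',[np.round(a,1) for a in cv2.minAreaRect(q[:,:2].astype(np.float32))])
E
```

```text
scene8 top 119 [511.7 293.  150.3] z98 151.9
   60 62 [514.8 294.2  78. ] [509.3 286.8  60.1] [517.4 298.2  94.9]
   105 54 [520.1 297.  114.1] [506.6 281.6 106.7] [523.2 304.4 119.9]
   120 63 [519.9 296.7 127.8] [507.3 281.7 120.4] [523.1 304.2 135. ]
   135 59 [519.5 297.5 141.5] [504.9 282.5 135.1] [523.2 304.  148. ]
   mask px [433 317] [449 340]
   stand [array([510.6, 291.7]), array([71.8, 73.3]), np.float64(87.3)]
side8 top 35 [509.1 288.5 149. ] z98 149.9
   60 51 [508.9 286.3  79.1] [504.3 280.7  61. ] [514.3 294.2  94.8]
   105 52 [508.7 282.4 112.9] [497.9 275.7 105.1] [521.2 294.4 119.9]
   120 53 [507.3 283.  127. ] [498.5 274.6 120.2] [522.5 292.9 135. ]
   135 60 [508.7 283.  144.1] [497.1 274.  135.1] [521.1 302.6 148. ]
   mask px [260 165] [270 185]
   stand [array([509.9, 289.4]), array([74.1, 69.5]), np.float64(88.9)]
wrist8 top 462 [509.8 292.5 150. ] z98 151.2
   60 238 [510.1 290.2  78.6] [504.1 287.6  60.3] [515.3 296.2  94.9]
   105 245 [510.7 284.7 113.7] [498.3 281.3 105.1] [520.9 293.8 120. ]
   120 305 [510.4 284.8 127.8] [497.9 281.1 120.1] [521.3 293.4 134.9]
   135 285 [510.6 284.7 141.4] [498.  281.1 135. ] [521.5 293.7 148. ]
   mask px [585  69] [635  98]
   stand [array([509.6, 294.9]), array([72.7, 70.4]), np.float64(87.6)]
```

Emit:
jog_arm --pt "0 0.03 -0.01" --pt "0 0.035 -0.01" --pt "0 0.035 -0.01" --pt "0 0.035 -0.01" --pt "0 0.035 -0.01" --pt "0 0.035 0" --pt "0 0.03 0" --pt "0 0.02 0" --pt "0 0 0" --spin '[0,0,0,0,0,0,0,0,0]'

```text
time: 8.42
tool_pos: [0.5923, 0.3008, 0.2156]
tcp_rot: [0.11, 1.57, -0.107]
contact_force: [-0.5, 1.0, 0.2]
grip_width: 0.0499
```

```bash
python3 - <<'E'
from h import *
snap('wrist','wrist9');st();print(observe()['tool_pos'])
E
```

```text
t 8.47 inc [-26.7 297.  215.7] yaw y 81.96 down [-0.001  0.    -1.   ] F [ 0.1 -0.3 -0.1] g 50.0 q [-0.49  0.37 -0.05  1.43  0.02  1.34  0.89]
[0.59289332 0.297744   0.21565904]
```

View pics/wrist9.png

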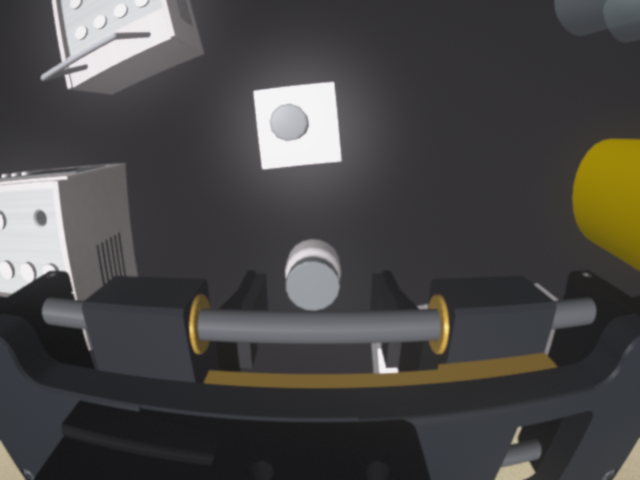

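The wrist view shows the probe's top disc at (289,122) on the white stand, with the jar at (313,275) between the fingers but far below them.

```bash
python3 - <<'E'
from h import *
s=dict(np.load('pics/wrist9.npz'));g=cv2.cvtColor(s['frame'],cv2.COLOR_RGB2GRAY)
c=g[98:148,262:318];m=(c<205).astype(np.uint8)
n,l,stt,ce=cv2.connectedComponentsWithStats(m)
for k in range(1,n):
    if stt[k,4]>50:
        p=ce[k]+[262,98];print(p,stt[k]);w=onz(s,*p,150,True);print(w.round(1))
P=ptsw(s)*1000;q=P[(abs(P[...,2]-150)<5)&(abs(P[...,0]-511)<30)&(abs(P[...,1]-292)<30)];print(len(q),q.mean(0),q.min(0),q.max(0))
M=R.from_rotvec(observe()['tcp_rot']).as_matrix();T=observe()['tool_pos']*1000
print('tool delta',(M.T@(np.array([511,292.5,109])-T)).round(1))
E
```

```text
[289.971652   122.96383187] [   8    6   39   37 1023]
[510.9 296.  150. ]
1132 [510.13711993 294.87589881 150.1704472 ] [498.51767971 283.05715922 145.10813535] [521.83701149 306.29804864 152.47390931]
tool delta [106.7 -16.6 -80.2]
```

Emit:
jog_arm --pt "0 -0.008 -0.03" --pt "0 -0.007 -0.03" --pt "0 0 -0.02" --pt "0 0 0" --pt "0 0 0" --spin '[0,0,0,0,0]'

```text
time: 8.88
tool_pos: [0.512, 0.291, 0.2171]
tcp_rot: [0.113, 1.567, -0.113]
contact_force: [1.0, -0.9, 0.6]
grip_width: 0.0501
```

```bash
python3 - <<'E'
from h import *
M=R.from_rotvec(observe()['tcp_rot']).as_matrix();T=observe()['tool_pos']*1000
print(T,'tool delta',(M.T@(np.array([510.8,293.7,109])-T)).round(1)); st()
E
```

```text
[512.02918556 291.0285467  217.13284168] tool delta [108.1   2.5  -1.7]
t 8.88 inc [-105.8  278.8  217.1] yaw y 81.75 down [ 0.001 -0.    -1.   ] F [ 1.  -0.9  0.6] g 50.1 q [-0.53  0.22 -0.08  1.62  0.02  1.3   0.82]
```

Emit:
jog_arm --pt "0.02 0.002 -0.001" --pt "0.03 0.001 -0.001" --pt "0.03 0 0" --pt "0.02 0 0" --pt "0.008 0 0" --pt "0 0 0" --spin '[0,0,0,0,0,0]'

```text
time: 9.38
tool_pos: [0.5104, 0.2938, 0.1064]
tcp_rot: [0.112, 1.57, -0.116]
contact_force: [-0.5, 0.1, 0.2]
grip_width: 0.05
```

```bash
python3 - <<'E'
from h import *
snap('scene','scene10');snap('side','side10');st();print(observe()['tool_pos'])
a=cv2.imread('pics/side10.png')[110:260,190:350];b=cv2.imread('pics/scene10.png')[270:420,360:520]
cv2.imwrite('pics/c10.png',cv2.resize(np.vstack([a,b]),None,fx=2,fy=2,interpolation=cv2.INTER_CUBIC))
E
```

```text
t 9.48 inc [-107.   282.9  109.5] yaw y 81.74 down [ 0.001  0.    -1.   ] F [0.1 0.5 0.3] g 49.9 q [-0.53  0.3  -0.08  1.75  0.03  1.09  0.81]
[0.51143337 0.29528699 0.10948298]
```

View pics/c10.png

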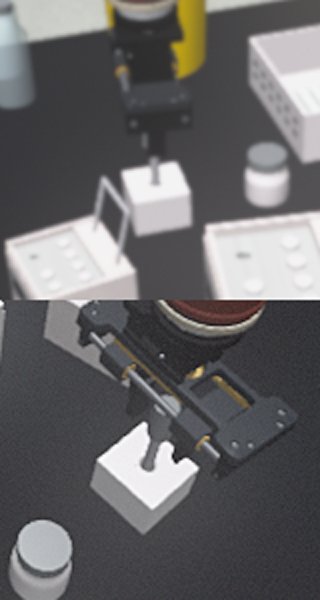

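The probe handle is between the fingers (crop (165,410)). Closing now.

Emit:
jog_arm --pt "0 0 0" --pt "0 0 0" --pt "0 0 0" --pt "0 0 0" --pt "0 0 0" --pt "0 0 0" --spin '[0,0,0,0,0,0]' --claw 0.01

```text
time: 9.98
tool_pos: [0.5104, 0.2958, 0.109]
tcp_rot: [0.112, 1.567, -0.112]
contact_force: [-0.4, -0.6, 2.2]
grip_width: 0.0232
```

Emit:
jog_arm --pt "-0.01 0 0" --pt "-0.015 0 0" --pt "-0.02 0 0" --pt "-0.025 0 0" --pt "-0.025 0 0" --pt "-0.015 0 0" --pt "0 0 0" --pt "0 0 0" --pt "0 0 0" --spin '[0,0,0,0,0,0,0,0,0]'

```text
time: 10.73
tool_pos: [0.5097, 0.2954, 0.2177]
tcp_rot: [0.111, 1.569, -0.113]
contact_force: [0.4, -1.1, -1.2]
grip_width: 0.0236
```

```bash
python3 - <<'E'
from h import *
snap('scene','scene11');snap('side','side11');snap('wrist','wrist11');st();print(observe()['tool_pos'])
a=cv2.imread('pics/side11.png')[80:230,190:350];b=cv2.imread('pics/scene11.png')[240:390,360:520]
cv2.imwrite('pics/c11.png',cv2.resize(np.vstack([a,b]),None,fx=2,fy=2,interpolation=cv2.INTER_CUBIC))
E
```

```text
t 10.88 inc [-108.9  282.7  217.2] yaw y 81.82 down [-0.002 -0.001 -1.   ] F [-0.4  0.2 -0.8] g 23.6 q [-0.53  0.22 -0.08  1.62  0.02  1.31  0.81]
[0.50957725 0.29533851 0.2172494 ]
```

View pics/c11.png

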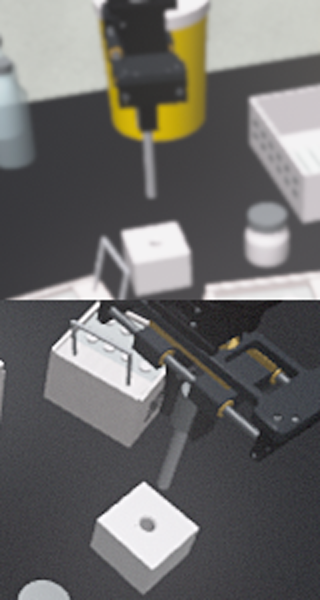

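View pics/wrist11.png

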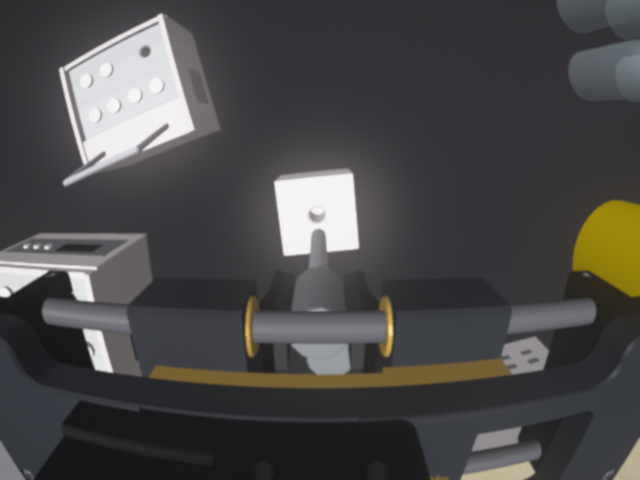

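The probe is held and clear of the stand. Next I'll check the rod's axis and tip relative to the tool.

```bash
python3 - <<'E'
from h import *
T=observe()['tool_pos']*1000
M=R.from_rotvec(observe()['tcp_rot']).as_matrix()
for n,fish in(('scene11',0),('side11',0),('wrist11',1)):
    t=dict(np.load(f'pics/{n}.npz'));P=(ptsw if fish else pts)(t)*1000;ok=t['depth']>0
    cam=np.array(t['cam_to_world'])[:3,3]*1000
    for lo,hi in((110,130),(130,150),(150,170),(170,188)):
        m=ok&(abs(P[...,0]-T[0])<30)&(abs(P[...,1]-T[1])<30)&(P[...,2]>lo)&(P[...,2]<hi);q=P[m]
        if len(q)<8: continue
        # fit axis: circle fit radius 5.5 in xy
        from scipy.optimize import least_squares
        d=(cam-T)[:2];d/=np.linalg.norm(d)
        f=lambda c:np.hypot(q[:,0]-c[0],q[:,1]-c[1])-5.5
        r=least_squares(f,q[:,:2].mean(0)-4*d,loss='soft_l1',f_scale=1.5)
        print(n,lo,len(q),'axis-T',(r.x-T[:2]).round(1),'tool yz',(M.T@np.r_[r.x-T[:2],0])[1:].round(1),'rms',np.sqrt(np.mean(r.fun**2)).round(1),'zmin',q[:,2].min().round(1))
a=cv2.imread('pics/wrist11.png')[180:380,250:390]
cv2.imwrite('pics/c12.png',cv2.resize(a,None,fx=3.5,fy=2.9,interpolation=cv2.INTER_CUBIC))
E
```

```text
scene11 110 19 axis-T [ 0.1 -1.7] tool yz [-1.7  0.4] rms 0.6 zmin 120.5
scene11 130 43 axis-T [ 0.2 -1.7] tool yz [-1.7  0.4] rms 0.8 zmin 130.1
scene11 150 47 axis-T [ 0.1 -1.4] tool yz [-1.4  0.3] rms 0.8 zmin 150.4
scene11 170 39 axis-T [ 0.2 -1.6] tool yz [-1.5  0.4] rms 0.8 zmin 170.1
side11 110 20 axis-T [-0.3 -2.7] tool yz [-2.7  0. ] rms 1.6 zmin 118.7
side11 130 28 axis-T [-0.2 -3.1] tool yz [-3.1  0.2] rms 1.9 zmin 130.0
side11 150 41 axis-T [-0.1 -3.3] tool yz [-3.3  0.3] rms 1.5 zmin 150.3
side11 170 27 axis-T [-0.1 -3.4] tool yz [-3.4  0.4] rms 1.9 zmin 170.1
wrist11 110 57 axis-T [-0.3  0.9] tool yz [ 0.9 -0.5] rms 0.3 zmin 120.0
wrist11 130 134 axis-T [-0.2  1. ] tool yz [ 0.9 -0.3] rms 0.3 zmin 130.0
wrist11 150 164 axis-T [-0.2  1.1] tool yz [ 1.1 -0.3] rms 0.2 zmin 150.2
wrist11 170 182 axis-T [-0.1  1.2] tool yz [ 1.1 -0.3] rms 0.3 zmin 170.0
```

View pics/c12.png

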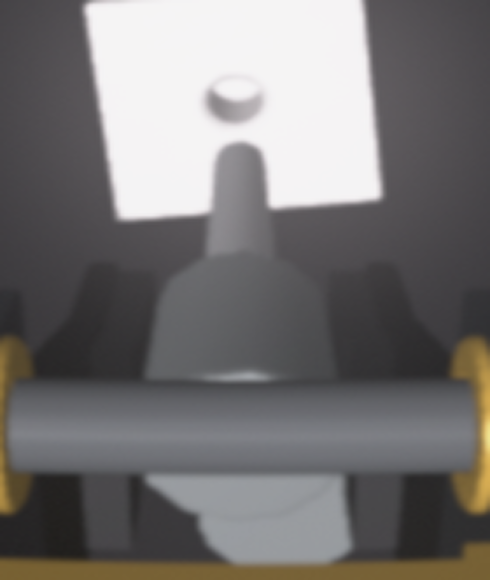

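The rod is vertical and within about 1 mm of the tool axis in every view. The view biases are small and known. I'll raise it and carry it over the well.

Emit:
jog_arm --pt "-0.02 0 0" --pt "-0.015 -0.02 0.006" --pt "0 -0.03 0.009" --pt "0 -0.03 0.009" --pt "0 -0.03 0.009" --pt "0 -0.03 0.009" --pt "0 -0.03 0.009" --pt "0 -0.03 0.009" --pt "0 -0.022 0.006" --pt "0 -0.0156 0.0024" --pt "0 0 0" --pt "0 0 0" --spin '[0,0,0,0,0,0,0,0,0,0,0,0]'

```text
time: 11.88
tool_pos: [0.5438, 0.0501, 0.2529]
tcp_rot: [0.114, 1.569, -0.114]
contact_force: [-0.3, 0.6, -0.3]
grip_width: 0.0236
```

```bash
python3 - <<'E'
from h import *
snap('scene','scene13');snap('side','side13');snap('wrist','wrist13');st();T=observe()['tool_pos']*1000
M=R.from_rotvec(observe()['tcp_rot']).as_matrix();print(T,'delta tool',(M.T@(np.array([543.4,50.4,T[2]])-T)).round(1))
a=cv2.imread('pics/wrist13.png')[150:350,210:390]
cv2.imwrite('pics/c13.png',cv2.resize(a,None,fx=3,fy=2.9,interpolation=cv2.INTER_CUBIC))
a=cv2.imread('pics/side13.png')[110:310,230:420];b=cv2.imread('pics/scene13.png')[190:370,240:430]
cv2.imwrite('pics/c14.png',cv2.resize(np.vstack([a,b]),None,fx=1.55,fy=1.55,interpolation=cv2.INTER_CUBIC))
E
```

```text
t 12.03 inc [-40.3  47.  253.2] yaw y 81.93 down [-0.001  0.    -1.   ] F [-0.5  0.6 -0.4] g 23.1 q [-0.26  0.11  0.09  1.68 -0.01  1.36  1.26]
[543.79875933  52.26365355 253.16556728] delta tool [-0.  -1.9 -0.1]
```

View pics/c13.png

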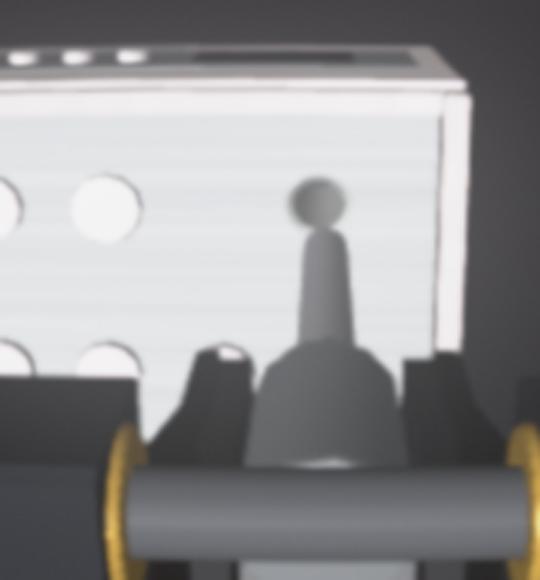

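View pics/c14.png

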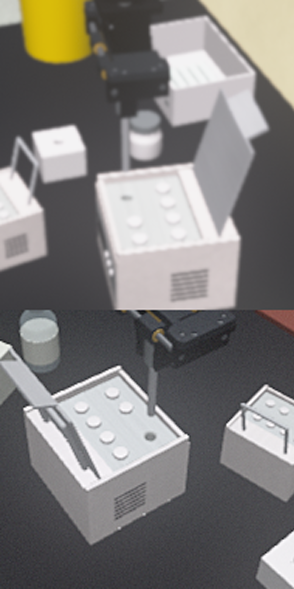

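```bash
python3 - <<'E'
from h import *
s=dict(np.load('pics/wrist13.npz'));g=cv2.cvtColor(s['frame'],cv2.COLOR_RGB2GRAY)
c=g[205:226,302:330];print(c[::2,::2])
m=(c<165).astype(np.uint8);
# well ellipse: top half visible; fit by columns extents at rows above tip
for r in range(0,21,2):
    x=np.where(m[r])[0]; print(r+205, (x.min()+302,x.max()+302) if len(x) else '')
P=ptsw(s)*1000
q=P[(abs(P[...,0]-543)<20)&(abs(P[...,1]-51)<20)&(P[...,2]>150)&(P[...,2]<185)]
from scipy.optimize import least_squares
T=observe()['tool_pos']*1000
for lo in(150,160,170):
    k=q[(q[:,2]>lo)&(q[:,2]<lo+12)]
    if len(k)>8:
        r=least_squares(lambda c:np.hypot(k[:,0]-c[0],k[:,1]-c[1])-5.5,[545,51],loss='soft_l1');print(lo,len(k),r.x.round(1),k[:,2].min())
o=[observe()['tool_pos']*1000 for _ in range(3)];print(np.round(o,1))
E
```

```text
[[229 229 229 229 229 229 229 229 229 229 229 229 229 229]
 [229 229 228 228 228 229 229 229 229 228 229 229 229 229]
 [232 231 231 231 231 229 226 225 226 230 231 231 231 231]
 [232 232 232 230 219 197 183 181 190 209 224 230 231 231]
 [230 230 228 214 172 145 135 137 144 166 195 219 228 229]
 [227 226 215 168 132 124 131 138 146 153 168 199 221 226]
 [226 223 190 141 120 123 131 140 148 152 157 185 215 225]
 [227 221 180 132 119 124 132 141 148 153 155 172 214 226]
 [228 221 183 135 120 125 133 141 149 153 155 174 218 228]
 [231 226 197 153 122 125 133 141 148 152 156 192 225 230]
 [230 229 214 182 139 127 133 140 147 152 173 217 229 231]]
205 
207 
209 
211 
213 (np.int64(311), np.int64(319))
215 (np.int64(309), np.int64(321))
217 (np.int64(308), np.int64(322))
219 (np.int64(307), np.int64(323))
221 (np.int64(307), np.int64(323))
223 (np.int64(308), np.int64(322))
225 (np.int64(309), np.int64(321))
150 30 [543.6  53.2] 156.03213075093691
160 78 [543.7  53.2] 160.0283694926124
170 74 [543.8  53.2] 170.13383871373227
[[543.8  52.3 253.2]
 [543.8  52.3 253.2]
 [543.8  52.3 253.2]]
```

```bash
python3 - <<'E'
from h import *
s=dict(np.load('pics/wrist13.npz'))
g=cv2.cvtColor(s['frame'],cv2.COLOR_RGB2GRAY)
m=np.zeros((480,640),np.uint8);m[204:229,300:332]=(g[204:229,300:332]<195)
pts_=[]
for r in range(210,226):
    x=np.where(m[r])[0]
    if len(x)>3: pts_+= [(x.min(),r),(x.max(),r)]
e=cv2.fitEllipse(np.array(pts_,np.float32));print(e)
print('well',onz(s,*e[0],110,True).round(1))
for k in(218,219,220,221):print(k,onz(s,315.3,k,110,True).round(1))
print(np.round(np.array(s['cam_to_world'])[:3,3]*1000,1))
E
```

```text
((315.0914306640625, 219.50523376464844), (17.44860076904297, 18.41936492919922), 87.29121398925781)
well [542.6  50.7 110. ]
218 [541.3  51.1 110. ]
219 [542.2  50.9 110. ]
220 [543.1  50.8 110. ]
221 [543.9  50.7 110. ]
[470.4  63.8 415.6]
```

In the wrist view the rod is 1.0 mm too far in +x and 2.5 mm too far in +y relative to the well. I'll let it settle and read again.

Emit:
jog_arm --pt "0 0 0" --pt "0 0 0" --pt "0 0 0" --pt "0 0 0" --pt "0 0 0" --pt "0 0 0" --spin '[0,0,0,0,0,0]'

```text
time: 12.53
tool_pos: [0.544, 0.0508, 0.2536]
tcp_rot: [0.112, 1.568, -0.112]
contact_force: [-0.5, 0.1, -0.4]
grip_width: 0.0235
```

```bash
cat > meas.py <<'E'
from h import *
import sys
from scipy.optimize import least_squares
print('before',(observe()['tool_pos']*1000).round(1))
s=snap('wrist',sys.argv[1]);T=observe()['tool_pos']*1000;print('after',T.round(1),observe()['contact_force'].round(1))
P=ptsw(s)*1000
q=P[(abs(P[...,0]-543)<20)&(abs(P[...,1]-51)<20)&(P[...,2]>T[2]-97)&(P[...,2]<T[2]-70)]
r=least_squares(lambda c:np.hypot(q[:,0]-c[0],q[:,1]-c[1])-5.5,[545,51],loss='soft_l1');print('rod',len(q),r.x.round(1))
E
python3 meas.py w14; python3 meas.py w15
```

```text
before [544.   50.8 253.6]
after [544.   50.8 253.6] [-0.1  0.7 -0.5]
rod 164 [544.1  52. ]
before [544.   50.8 253.6]
after [544.   50.8 253.6] [-0.3  0.7  0.3]
rod 167 [544.1  52. ]
```

```bash
cat > well.py <<'E'
from h import *
import sys
s=dict(np.load(f'pics/{sys.argv[1]}.npz'));T=np.linalg.inv(s['cam_to_world']);q=T@np.array([.543,.0507,.11,1])
r=np.arctan2(np.hypot(q[0],q[1]),q[2]);a=np.arctan2(q[1],q[0]);u=s['cx']+s['fx']*r*np.cos(a);v=s['cy']+s['fy']*r*np.sin(a);print('exp',u.round(1),v.round(1))
g=cv2.cvtColor(s['frame'],cv2.COLOR_RGB2GRAY)
u,v=int(round(u)),int(round(v));p=[]
for k in range(v-12,v+5):
    x=np.where(g[k,u-14:u+15]<195)[0]+u-14
    if len(x)>3 and x.min()>u-14 and x.max()<u+14: p+=[(x.min(),k),(x.max(),k)]
e=cv2.fitEllipse(np.array(p,np.float32));print(e);print('well',onz(s,*e[0],110,True).round(1))
cv2.imwrite('pics/w_%s.png'%sys.argv[1],cv2.resize(s['frame'][v-30:v+40,u-40:u+40,::-1],None,fx=7,fy=7,interpolation=cv2.INTER_CUBIC))
E
python3 well.py w14;python3 well.py w15
```

```text
exp 316.5 219.2
((316.5531311035156, 218.55210876464844), (16.970552444458008, 18.779451370239258), 78.31529998779297)
well [542.5  50.8 110. ]
exp 316.6 219.2
((316.6328125, 218.676513671875), (17.458965301513672, 18.90996551513672), 73.5310287475586)
well [542.6  50.8 110. ]
```

View pics/w_w15.png

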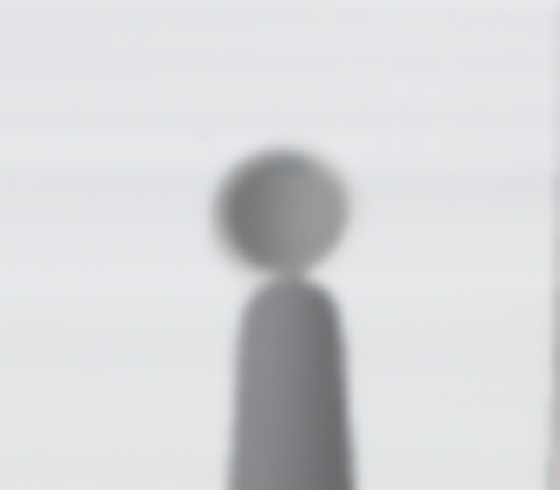

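Emit:
jog_arm --pt "0.005 -0.0007 -0.0005" --pt "0.01 -0.0007 -0.0004" --pt "0.01 0 0" --pt "0.007 0 0" --pt "0 0 0" --pt "0 0 0" --pt "0 0 0" --pt "0 0 0" --spin '[0,0,0,0,0,0,0,0]'

```text
time: 13.3
tool_pos: [0.5432, 0.0496, 0.222]
tcp_rot: [0.112, 1.567, -0.112]
contact_force: [-0.4, 0.9, -0.9]
grip_width: 0.0233
```

```bash
python3 meas.py w16; python3 well.py w16; python3 - <<'E'
from h import *
snap('scene','scene16');snap('side','side16')
a=cv2.imread('pics/side16.png')[190:270,270:370];b=cv2.imread('pics/scene16.png')[230:300,290:390]
cv2.imwrite('pics/c16.png',cv2.resize(np.vstack([a,b]),None,fx=3.9,fy=3.9,interpolation=cv2.INTER_CUBIC))
E
```

```text
before [543.2  49.6 222. ]
after [543.2  49.6 222. ] [-0.8  0.5 -1. ]
rod 167 [543.3  50.8]
exp 318.1 229.5
((317.9647521972656, 229.07154846191406), (19.48927879333496, 20.641822814941406), 72.90804290771484)
well [542.7  50.7 110. ]
```

View pics/c16.png

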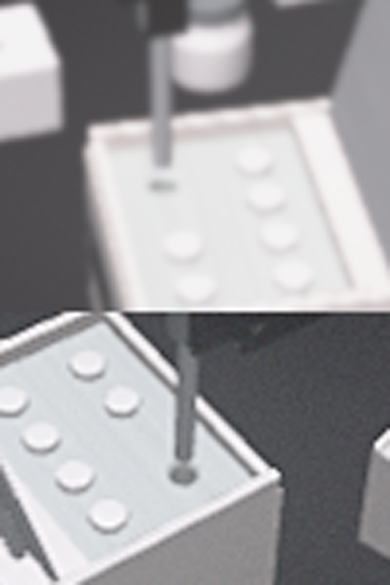

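View pics/w_w16.png

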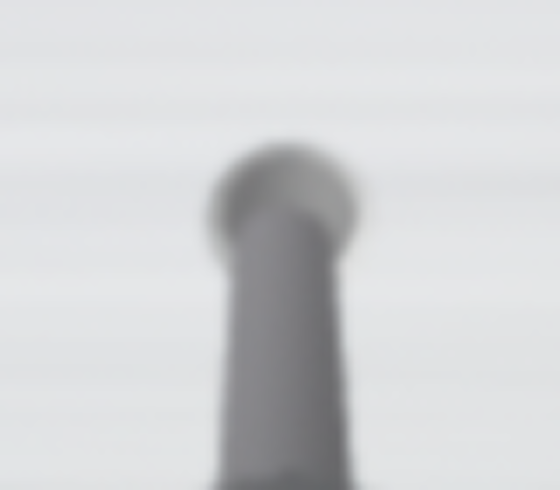

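The rod is well aligned over the well: 0.6 mm or less off in wrist view, and centred at scene crop (183,470). I'll lower it part-way.

Emit:
jog_arm --pt "0.004 0 -0.0003" --pt "0.005 0 0" --pt "0.006 0 0" --pt "0.006 0 0" --pt "0.006 0 0" --pt "0 0 0" --pt "0 0 0" --spin '[0,0,0,0,0,0,0]'

```text
time: 14.03
tool_pos: [0.5424, 0.0495, 0.194]
tcp_rot: [0.112, 1.569, -0.112]
contact_force: [-0.1, -0.6, -0.1]
grip_width: 0.0237
```

Emit:
jog_arm --pt "0.005 0 0" --pt "0.006 0 0" --pt "0.006 0 0" --pt "0.005 0 0" --pt "0.003 0 0" --pt "0 0 0" --pt "0 0 0" --spin '[0,0,0,0,0,0,0]'

```text
time: 14.62
tool_pos: [0.5426, 0.0495, 0.1694]
tcp_rot: [0.112, 1.568, -0.112]
contact_force: [0.7, 0.0, -0.6]
grip_width: 0.0236
```

There's no contact at about 40 mm depth. I'll feel for the floor in 1 mm steps.

Emit:
jog_arm --pt "0.0015 0 0" --pt "0.0015 0 0" --pt "0.001 0 0" --pt "0.001 0 0" --pt "0.001 0 0" --pt "0.001 0 0" --spin '[0,0,0,0,0,0]'

```text
time: 15.12
tool_pos: [0.5427, 0.0496, 0.1625]
tcp_rot: [0.112, 1.568, -0.112]
contact_force: [-0.5, -0.5, -0.5]
grip_width: 0.0232
```

Emit:
jog_arm --pt "0.001 0 0" --pt "0.001 0 0" --pt "0.001 0 0" --pt "0.001 0 0" --spin '[0,0,0,0]'

```text
time: 15.45
tool_pos: [0.5426, 0.0495, 0.1584]
tcp_rot: [0.112, 1.568, -0.112]
contact_force: [-0.2, 0.3, -0.1]
grip_width: 0.0234
```

Emit:
jog_arm --pt "0.001 0 0" --pt "0.001 0 0" --pt "0.001 0 0" --spin '[0,0,0]'

```text
time: 15.7
tool_pos: [0.5427, 0.0496, 0.1555]
tcp_rot: [0.112, 1.568, -0.112]
contact_force: [0.1, 0.1, -1.6]
grip_width: 0.0231
```

Emit:
jog_arm --pt "0.001 0 0" --pt "0.001 0 0" --pt "0.001 0 0" --spin '[0,0,0]'

```text
time: 15.95
tool_pos: [0.5427, 0.0496, 0.1526]
tcp_rot: [0.112, 1.568, -0.112]
contact_force: [-0.6, -0.1, 9.4]
grip_width: 0.0233
```

Emit:
jog_arm --pt "0.001 0 0" --pt "0.001 0 0" --spin '[0,0]'

```text
time: 16.12
tool_pos: [0.5438, 0.0496, 0.1524]
tcp_rot: [0.113, 1.565, -0.112]
contact_force: [-2.6, -1.1, 19.8]
grip_width: 0.0237
```

Emit:
jog_arm --pt "0.001 0 0" --pt "0.001 0 0" --spin '[0,0]'

```text
time: 16.28
tool_pos: [0.545, 0.0494, 0.1522]
tcp_rot: [0.113, 1.562, -0.112]
contact_force: [-3.3, -2.6, 29.6]
grip_width: 0.0233
```

I felt the floor at TCP Z≈0.1526, which is about 56 mm deep, and the push is now 30 N. That is under the 40 N limit, but I'll back off at once to about 9 N and hold.

Emit:
jog_arm --pt "-0.004 0 0" --pt "0 0 0" --pt "0 0 0" --spin '[0,0,0]'

```text
time: 16.53
tool_pos: [0.5428, 0.0496, 0.1526]
tcp_rot: [0.112, 1.567, -0.112]
contact_force: [0.5, -1.0, 2.0]
grip_width: 0.0232
```

Emit:
jog_arm --pt "0.0012 0 0" --pt "0 0 0" --pt "0 0 0" --spin '[0,0,0]'

```text
time: 16.78
tool_pos: [0.5435, 0.0496, 0.1525]
tcp_rot: [0.112, 1.566, -0.112]
contact_force: [-1.1, 0.7, 9.8]
grip_width: 0.0233
```

The push is steady at about 10 N. Holding for about 2 s.

Emit:
jog_arm --pt "0 0 0" --pt "0 0 0" --pt "0 0 0" --pt "0 0 0" --pt "0 0 0" --pt "0 0 0" --pt "0 0 0" --pt "0 0 0" --pt "0 0 0" --pt "0 0 0" --pt "0 0 0" --pt "0 0 0" --spin '[0,0,0,0,0,0,0,0,0,0,0,0]'

```text
time: 17.78
tool_pos: [0.5434, 0.0496, 0.1524]
tcp_rot: [0.113, 1.566, -0.112]
contact_force: [-1.6, -0.3, 11.3]
grip_width: 0.0231
```

Emit:
jog_arm --pt "0 0 0" --pt "0 0 0" --pt "0 0 0" --pt "0 0 0" --pt "0 0 0" --pt "0 0 0" --pt "0 0 0" --pt "0 0 0" --pt "0 0 0" --pt "0 0 0" --pt "0 0 0" --pt "0 0 0" --spin '[0,0,0,0,0,0,0,0,0,0,0,0]'

```text
time: 18.78
tool_pos: [0.5435, 0.0496, 0.1525]
tcp_rot: [0.112, 1.566, -0.112]
contact_force: [-1.4, -0.3, 11.3]
grip_width: 0.0234
```

The hold was steady at 11 N for 2 s. I'll unload a little, open, and go straight up.

Emit:
jog_arm --pt "-0.0015 0 0" --pt "0 0 0" --pt "0 0 0" --spin '[0,0,0]'

```text
time: 19.03
tool_pos: [0.5428, 0.0496, 0.1526]
tcp_rot: [0.112, 1.568, -0.112]
contact_force: [1.0, -0.7, 1.1]
grip_width: 0.0235
```

Emit:
jog_arm --pt "0 0 0" --pt "0 0 0" --pt "0 0 0" --pt "0 0 0" --pt "0 0 0" --pt "0 0 0" --spin '[0,0,0,0,0,0]' --claw 0.055

```text
time: 19.53
tool_pos: [0.5426, 0.0496, 0.1528]
tcp_rot: [0.112, 1.568, -0.112]
contact_force: [0.6, -0.8, 0.3]
grip_width: 0.0518
```

```bash
python3 - <<'E'
from h import *
snap('wrist','w20');st()
a=cv2.imread('pics/w20.png')
cv2.imwrite('pics/c20.png',a[150:420,150:500])
E
```

```text
t 19.58 inc [-41.1  44.1 152.8] yaw y 81.82 down [-0. -0. -1.] F [-0.1 -0.6  0.2] g 53.3 q [-0.26  0.17  0.09  1.82 -0.02  1.16  1.27]
```

View pics/c20.png

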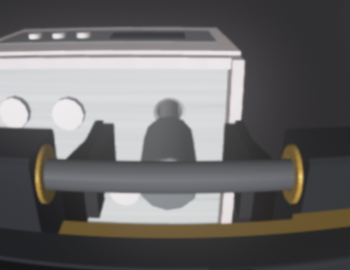

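The probe is standing free between the open fingers (crop (168,150)). Retracting straight up.

Emit:
jog_arm --pt "-0.008 0 0" --pt "-0.015 0 0" --pt "-0.02 0 0" --pt "-0.025 0 0" --pt "-0.025 0 0" --pt "-0.025 0 0" --pt "0 0 -0.01" --pt "0 0 0" --pt "0 0 0" --pt "0 0 0" --spin '[0,0,0,0,0,0,0,0,0,0]'

```text
time: 20.42
tool_pos: [0.5324, 0.0509, 0.27]
tcp_rot: [0.112, 1.569, -0.112]
contact_force: [-0.2, 0.8, -0.4]
grip_width: 0.0546
```

```bash
python3 - <<'E'
from h import *
from scipy.optimize import least_squares
for n in('scene','side','wrist'):
    s=snap(n,n+'21');P=(ptsw if n=='wrist' else pts)(s)*1000;ok=s['depth']>0
    for lo,hi in((130,145),(150,165),(165,182)):
        rad=5.5 if hi<148 else 12
        q=P[ok&(abs(P[...,0]-543)<25)&(abs(P[...,1]-50)<25)&(P[...,2]>lo)&(P[...,2]<hi)]
        if len(q)>10:
            c=np.array(s['cam_to_world'])[:2,3]*1000-[543,50];c/=np.linalg.norm(c)
            r=least_squares(lambda p:np.hypot(q[:,0]-p[0],q[:,1]-p[1])-rad,q[:,:2].mean(0)-rad*.7*c,loss='soft_l1');print(n,lo,len(q),r.x.round(1))
    q=P[ok&(abs(P[...,0]-543)<14)&(abs(P[...,1]-50)<14)&(P[...,2]>150)&(P[...,2]<200)];print(n,'top z',np.percentile(q[:,2],95).round(1))
    I=inc(P);m=ok&(I[...,0]>50)&(I[...,0]<110)&(abs(I[...,1])<72)&(I[...,2]>135)&(I[...,2]<240);q=I[m]
    if len(q)>100:print(n,'cover',np.degrees(np.arctan(np.polyfit(q[:,2],q[:,0],1)[0])))
st()
a=cv2.imread('pics/side21.png')[130:420,180:460];b=cv2.imread('pics/scene21.png')[150:440,210:490]
cv2.imwrite('pics/c21.png',np.hstack([a,b]))
E
```

```text
scene 130 22 [542.6  48.3]
scene 150 50 [542.5  47.8]
scene 165 66 [542.6  48. ]
scene top z 195.7
scene cover 15.119169568849946
side 130 25 [542.9  46.4]
side 150 61 [542.7  47.5]
side 165 73 [542.8  47.5]
side top z 194.0
side cover 15.308773149349408
wrist 150 138 [542.6  51.1]
wrist 165 200 [542.8  51. ]
wrist top z 194.9
wrist cover 14.92723317565729
t 20.57 inc [-51.3  44.  270. ] yaw y 81.81 down [-0.002 -0.    -1.   ] F [-0.2 -0.4 -0.6] g 55.1 q [-0.27  0.08  0.09  1.68 -0.01  1.39  1.26]
```

View pics/c21.png

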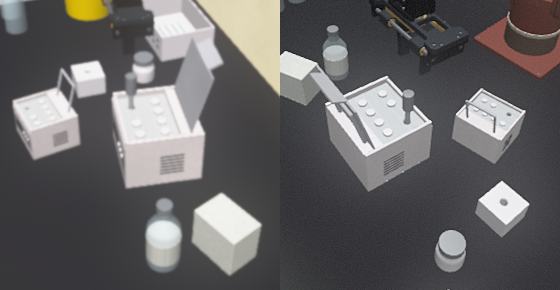

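The probe is upright in the well: its top is at 195 mm, so the tip is about 55 mm deep. The cover leans at 105°, and the bottle, carton and jar look unmoved. Handing in.

```bash
python3 -c "
from cell import hand_in;print(hand_in())"
```

```text
the job is handed in; nothing more can be done
None
```

The job is handed in: the cover leans back on the wire rest and the probe stands released in the open well. No verdict was given. It took about 20.6 s of the 72 s allowed.

- **Cover:** I pushed the front lip up and back with the fingers until the cover tipped over onto the rest. The last check in all three views puts it about 105° from flat. After it tipped, its upper edge measured about 264 mm high and up to 124 mm behind the incubator's origin.
- **Probe:** I felt the floor about 56 mm below the mouth and held about 10–11 N there for 2 s. It now stands upright with its tip about 55 mm deep. The wrist and scene views put it within about 1–2 mm of the well axis. The side view is biased a few millimetres in y, as it was before.
- **Surroundings:** In the last pictures the bottle, carton and jar look unmoved, but I did not measure them. The gripper is open and clear of everything.

**Two forces went higher than intended:**
- Pushing the lip briefly reached about 80–100 N at the wrist, under the 120 N limit, because lip friction was high.
- The first press on the well floor reached about 30 N, under the 40 N limit, because I sent three steps without checking between them. I backed off at once, before the hold.

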